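# Close up the book rack and throw its cam lever

### The arm

A 6-joint arm with a two-finger parallel gripper is mounted at the origin on the work surface. World frame = base frame: x ahead of the robot, y to its left, z up, the work surface at z = 0. Lengths are in m, angles in rad, forces in N, time in s.
With the tool pointing down it reaches from about 0.375 to 0.975 m from the base axis. Payload 3.8 kg.
Tool frame: the origin (TCP) lies between the finger pads; the fingertips stand manip.tcp_to_tips ahead of it and the grasp point (between the pads) lies 2 mm behind it (manip.tcp_to_tips is the distance from the TCP to the fingertips, in m); z points along the fingers, y is the line along which they close (so a half turn about z gives the same grasp; the last joint's range is limited). The gripper opens to 85 mm and grips with 20 to 120 N. Pads are 22 mm wide; open, the fingers measure 114 mm over their backs; the gripper's body (76 mm by 85 mm) begins 54 mm behind the grasp point. The pads swing forward as they close: fully open they stand 13 mm farther back than shut.
Start: joints at [-1.187, 0.264, 1.604, -0, 1.274, -0.037], TCP at [0.276, -0.616, 0.248] pointing down, gripper open.
Joint ranges: [-2.63, 2.63], [-0.94, 2.18], [0.31, 2.57], [-1.31, 4.45], [0, 2.66], [-2.55, 2.55]. Speed limits (rad/s): [2.57, 2.57, 3.14, 3.14, 3.14, 3.14].

### API

Orientations are given as a unit quaternion [x, y, z, w].
In Python, from rig import manip gives the robot as it stands.
- The arm moves only by the tool send_rows, never from a script. Its argument "motion" is a list of rows, each an object with "hand": the closure, from 0 (fully open) to 1 (shut); "travel": the shift along the tool's x, y, z in cm, a list of three; "turn": the turn about the tool's z in rad. A call has exactly 10 rows; each row shifts and turns the commanded pose from where the row before left it, along the tool's axes as they then stand; what a row does not reach is not made up. A row lasts 1/8 s, in which the tool goes at most 62.5 mm and 10.7 degrees, less where a joint would pass 70% of its speed; a pose out of reach is approached as far as the arm can. A call is refused whole if a number of a shift passes 6.25 or a number of a turn 0.188, either way. A call with a gripper value outside its range is refused whole. The fingers move at their own pace and stop on an object; the grip force is fixed at half the most. Time passes only in rows, so rows that do not move let the fingers close, or fill a call up. It gives the time, the measured TCP pose, the force, the opening and the grip force at its end, in the units of the state.
- manip.sense(): the state, without advancing time (a new reading comes with each control period).
- manip.grab_frame(name): name is "scene" or "top" or "wrist"; returns a dict with "frame" (480x640x3 uint8, blue, green, red), "range_z" (480x640 float32, m along the optical axis (not along the pixel's ray), 0 where there is no reading), "intrinsics" (3x3 intrinsics, pixels), "k1" (the pictures are not rectified: a ray, as slopes to the right and down, at radius r is drawn at 1 + k1 r^2 times it, then the intrinsics apply), "extrinsics" (4x4, takes a point from world to camera coordinates). Camera axes: x right, y up, looking along -z (the intrinsics and any distortion apply to the point x, -y, -z); pixel columns grow to the right and rows downward; lengths in m; the calibration is good to about 2 mm. A picture is of the moment at which its call begins.
- manip.close_job(): hands the job in; it is judged then, once.
The state is a dict: "time_s": time; "q": joint angles; "dq": joint speeds; "joint_efforts": joint torques, N m; "ee_pos": TCP position; "tool_rot": TCP orientation; "force": force on the tool from outside, world axes, zero at the start; "wrist_torque": the same for the moment, N m; "opening": opening from 0.0 (shut) to 1.0 (fully open); "gripper_force": force on a finger pad.
Only numpy, scipy, OpenCV 4.12 (cv2) and the standard library are available. Lean on these libraries where they do the work, as an engineer would, in place of code of your own. Each camera call takes 0.05 s, during which the arm holds its last target. There are 200 camera calls.

### The job

On the desk stands a wooden book rack whose sliding bookend has been left drawn back from the row of books. Slide the bookend up against the books by its steel rod with the brass end knob, and only then flip the cam lever on the rack's clamp collar over centre and fully down so that the rod is locked. Leave the similar smaller lever on the phone stand alone.

Things in the scene. Friction and masses are not known exactly. Their poses are not given: they have to be found in the camera images.
- book_rack: Fixed wooden book rack. Origin: on the desk under the middle of its metal clamp collar (36 mm in y, 50 in x, top 72 mm up). Axes: z up, y along the steel rod towards its brass knob, x square to it. Base board 170 mm in x, y -305 to 40 mm, 15 thick. Books, up to 175 mm tall, at y -290 to -110 mm. The cam lever's pivot axis is parallel to y through x 15, y 0, z 80 mm.
- rod_knob (a point): Middle of the round brass knob, 32 mm across, 20 mm long along the rack's y (end face 10 mm beyond this point), on the end of the 16 mm rod, 50 mm above the desk at rack x 0, y = 85 mm + bookend value. It overhangs past the base board, clear all round. Knob, rod and bookend plate (at the rod's other end; 110 x 10 mm, top 142 mm up) are one piece.
- bookend (a joint): Slide of bookend plate, rod and knob, in m: the gap between plate and last book. 0 = against the books (hard stop), at most 0.08; starts 0.045 to 0.075. A falling value moves them along the rack's -y. About 2 N slides it; it stays where left.
- cam_lever (a joint): Flat bar on the collar, 85 mm long from its pivot, 18 wide, 9 thick. Rad: 0 = open, standing up, leaning 22 deg past vertical to rack +x; grows as it tips to rack -x; 1.95 (stop) = closed, level, pointing to -x, upper face 84 mm above the desk. Starts at 0 to 0.2. A spring resists (about 3 N at 60 mm from the pivot) up to the centre at 0.98, then drives it towards closed.
- stand_lever (a joint): Bystander: small cam lever (55 mm) on the upright tube of the phone stand (round foot 90 mm wide, 195 mm tall) that stands on the rack's +x side. Rad, 0 as it stands. Not to be moved.

How it is judged:
By the outcome, as a careful person would: the job done as asked, in the order asked, and still so for the second after the job is handed in, with the robot touching nothing.
It also fails if it takes over 42 s, if anything falls off the work surface, if the arm or the gripper's body presses on something with over 40 N, if the wrist force passes 120 N, or if a joint passes its speed limit or range.

## Working session

There is one attempt and no reset: what is moved stays moved. The work goes in short steps, Python scripts to look and compute and a tool call to move; the robot and the scene stay as the last step left them, time stands still between calls to the robot, and variables do not carry over. Pictures are saved under pics/ and viewed, at most 10 in all, crops included, and the job is handed in when it is done.

Besides the shell and the picture viewer there is one more tool, called after "Call:" as name(argument=value, ...) on one line, values as JSON. send_rows: Moves the arm, as the interface text tells. Its arguments: {"type":"object","properties":{"motion":{"type":"array"}},"required":["motion"]}

```bash
mkdir -p pics; ls; cat > h.py <<'E'
import numpy as np, cv2
from rig import manip
def grab(n,save=None):
    f=manip.grab_frame(n)
    if save: cv2.imwrite(f'pics/{save}.png',f['frame'])
    np.savez(f'/tmp/{n}.npz',**{k:np.array(v) for k,v in f.items()})
    return f
def cloud(f):
    "world xyz for every pixel (nan where no depth)"
    K=np.array(f['intrinsics']);k1=float(f['k1']);d=np.array(f['range_z']);h,w=d.shape
    D=np.array([k1,0,0,0,0.])
    u,v=np.meshgrid(np.arange(w,dtype=float),np.arange(h,dtype=float))
    s=cv2.undistortPoints(np.stack([u,v],-1).reshape(-1,1,2),K,D).reshape(h,w,2)
    d=np.where(d>0,d,np.nan)
    c=np.stack([s[...,0]*d,-s[...,1]*d,-d],-1)
    E=np.array(f['extrinsics']);R,t=E[:3,:3],E[:3,3]
    return (c-t)@R
def load(n): return dict(np.load(f'/tmp/{n}.npz'))
E
python3 - <<'E'
from h import *
print(manip.tcp_to_tips, manip.sense())
a=grab('scene','s1');b=grab('top','t1')
for f in(a,b): print(np.array(f['extrinsics']).round(3),f['k1'],np.array(f['intrinsics']).round(1))
E
```

```text
pics
0.017 {'time_s': 0.0, 'q': array([-1.18689623e+00,  2.64762655e-01,  1.60541180e+00,  2.01909371e-06,
        1.27370954e+00, -3.69017199e-02]), 'dq': array([-0.0005587 , -0.00018269, -0.00032957, -0.00045886, -0.00053017,
       -0.00171222]), 'joint_efforts': array([ 2.43269198e-03, -5.15108943e+01, -3.67317331e+01,  1.26094819e-04,
        1.28230458e-02, -8.48673238e-06]), 'ee_pos': array([ 0.27546227, -0.61545173,  0.24693519]), 'tool_rot': array([ 9.77946683e-01,  2.08851555e-01, -1.96826208e-04, -1.12863424e-03]), 'force': array([-0.57881482,  0.22321689, -0.08053886]), 'wrist_torque': array([0.02274565, 0.00840077, 0.00737176]), 'gripper_force': 0.0, 'opening': 1.0062490312440986}
[[-0.023  1.     0.008  0.037]
 [-0.773 -0.023  0.635  0.453]
 [ 0.635  0.008  0.773 -1.202]
 [ 0.     0.     0.     1.   ]] -0.12057739594271821 [[491.    0.  329.5]
 [  0.  491.  242. ]
 [  0.    0.    1. ]]
[[-0.002 -1.    -0.001 -0.004]
 [ 0.995 -0.002  0.1   -0.675]
 [-0.1   -0.001  0.995 -0.941]
 [ 0.     0.     0.     1.   ]] -0.12010157667280145 [[537.    0.  320.7]
 [  0.  537.  240.1]
 [  0.    0.    1. ]]
```

View pics/s1.png

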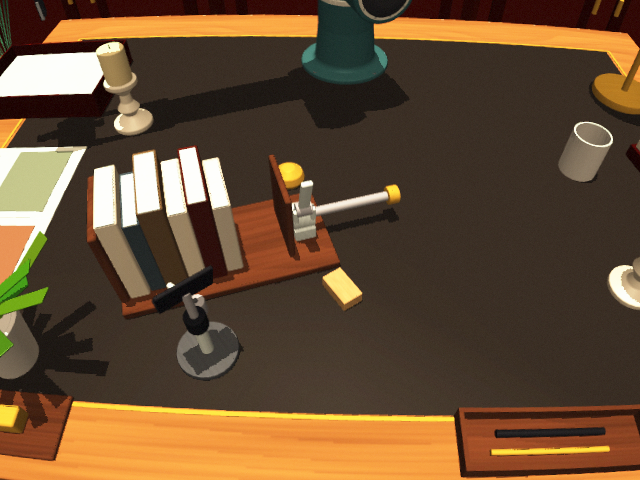

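View pics/t1.png

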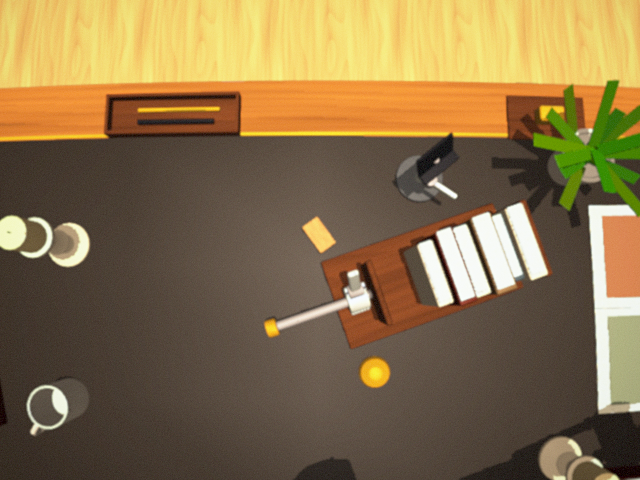

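The scene view shows the knob at (393,195), the collar at (303,222) with the lever tip at about (306,185), and the phone stand at (205,330). In the top view the knob is at (271,327), the collar at (357,298), and a yellow round object at (375,373).

```bash
python3 - <<'E'
from h import *
for n,boxes in (('top',{'knob':(255,310,285,345),'ball':(355,352,395,392)}),('scene',{'knob':(380,180,405,210),'ball':(278,160,306,190)})):
    f=load(n);P=cloud(f);hsv=cv2.cvtColor(f['frame'],cv2.COLOR_BGR2HSV)
    for k,(x0,y0,x1,y1) in boxes.items():
        m=np.zeros(hsv.shape[:2],bool);m[y0:y1,x0:x1]=True
        m&=(hsv[...,0]>14)&(hsv[...,0]<35)&(hsv[...,1]>140)&(hsv[...,2]>100)
        Q=P[m];Q=Q[np.isfinite(Q[:,0])]
        vv,uu=np.nonzero(m)
        print(n,k,m.sum(),uu.mean().round(1),vv.mean().round(1),'med',np.median(Q,0).round(4),'p2',np.percentile(Q,3,0).round(4),'p98',np.percentile(Q,97,0).round(4))
f=load('top');P=cloud(f);hsv=cv2.cvtColor(f['frame'],cv2.COLOR_BGR2HSV)
# rod: bright greyish pixels between knob and collar
m=np.zeros(hsv.shape[:2],bool);m[290:335,282:342]=True
m&=(hsv[...,1]<70)&(hsv[...,2]>110)&(P[...,2]>.04)&(P[...,2]<.07)
Q=P[m];c=np.median(Q,0);w,V=np.linalg.eigh(np.cov(Q[:,:2].T));d=V[:,1]*np.sign(V[1,1])
print('rod',m.sum(),c.round(4),d.round(4),'yaw of rack y',np.arctan2(d[1],d[0]))
# lever/collar
for n,(x0,y0,x1,y1) in (('top',(335,262,378,318)),('scene',(285,175,325,245))):
    f=load(n);P=cloud(f);hs=cv2.cvtColor(f['frame'],cv2.COLOR_BGR2HSV)
    m=np.zeros(P.shape[:2],bool);m[y0:y1,x0:x1]=True;m&=(hs[...,1]<70)&(hs[...,2]>90)
    A=P[m];A=A[A[:,2]>.03];o=c.copy();ex=np.array([d[1],-d[0]])
    rx=(A[:,:2]-c[:2])@ex;ry=(A[:,:2]-c[:2])@d
    for z0 in np.arange(.03,.2,.01):
        s=(A[:,2]>=z0)&(A[:,2]<z0+.01)
        if s.sum()>3: print(n,round(z0,3),s.sum(),'rx',np.percentile(rx[s],[3,50,97]).round(3),'ry',np.percentile(ry[s],[3,50,97]).round(3))
E
```

```text
top knob 219 270.9 327.6 med [0.5191 0.0814 0.0626] p2 [0.5046 0.0706 0.047 ] p98 [0.5343 0.0935 0.0673]
top ball 813 374.2 371.6 med [ 0.4384 -0.1007  0.0257] p2 [ 0.4118 -0.1264  0.0097] p98 [ 0.4617 -0.0773  0.0341]
scene knob 230 392.9 193.0 med [0.5285 0.0813 0.0605] p2 [4.457e-01 6.930e-02 2.000e-04] p98 [0.5366 0.0939 0.0662]
scene ball 509 291.2 173.7 med [ 0.4482 -0.0973  0.025 ] p2 [ 0.3979 -0.1182  0.0015] p98 [ 0.4653 -0.078   0.0337]
rod 557 [0.543  0.012  0.0566] [-0.33   0.944] yaw of rack y 1.9071317796893204
top 0.03 23 rx [-0.025 -0.024  0.023] ry [-0.1   -0.08  -0.067]
top 0.04 14 rx [-0.024 -0.023  0.018] ry [-0.099 -0.073 -0.055]
top 0.05 181 rx [-0.021 -0.002  0.007] ry [-0.11  -0.063 -0.044]
top 0.06 168 rx [-0.019 -0.012  0.008] ry [-0.103 -0.085 -0.068]
top 0.07 131 rx [-0.009 -0.002  0.014] ry [-0.103 -0.083 -0.068]
top 0.08 110 rx [0.004 0.011 0.023] ry [-0.102 -0.083 -0.069]
top 0.09 71 rx [0.008 0.014 0.019] ry [-0.097 -0.085 -0.073]
top 0.1 19 rx [0.018 0.019 0.022] ry [-0.093 -0.084 -0.077]
top 0.11 16 rx [0.021 0.022 0.024] ry [-0.093 -0.087 -0.077]
to
[... 495 characters left out ...]
]
scene 0.06 83 rx [-0.013  0.021  0.024] ry [-0.105 -0.089 -0.071]
scene 0.07 76 rx [-0.003  0.024  0.027] ry [-0.105 -0.093 -0.071]
scene 0.08 147 rx [0.01  0.023 0.027] ry [-0.104 -0.091 -0.071]
scene 0.09 54 rx [0.011 0.023 0.026] ry [-0.1   -0.092 -0.076]
scene 0.1 36 rx [0.024 0.028 0.03 ] ry [-0.097 -0.09  -0.081]
scene 0.11 33 rx [0.028 0.031 0.033] ry [-0.096 -0.089 -0.082]
scene 0.12 35 rx [0.03  0.035 0.037] ry [-0.097 -0.09  -0.081]
scene 0.13 32 rx [0.035 0.038 0.04 ] ry [-0.096 -0.089 -0.082]
scene 0.14 45 rx [0.039 0.042 0.044] ry [-0.097 -0.09  -0.081]
scene 0.15 70 rx [0.04  0.045 0.047] ry [-0.096 -0.089 -0.08 ]
scene 0.16 23 rx [0.04  0.042 0.046] ry [-0.095 -0.088 -0.081]
```

Call:
send_rows(motion=[{"hand": 1, "travel": [0, 0, -5], "turn": 0.085}, {"hand": 1, "travel": [0, 0, -5], "turn": 0}, {"hand": 1, "travel": [3.3, -4.4, 0], "turn": 0}, {"hand": 1, "travel": [3.3, -4.4, 0], "turn": 0}, {"hand": 1, "travel": [3.3, -4.4, 0], "turn": 0}, {"hand": 1, "travel": [3.3, -4.4, 0], "turn": 0}, {"hand": 1, "travel": [3.3, -4.4, 0], "turn": 0}, {"hand": 1, "travel": [3.3, -4.4, 0], "turn": 0}, {"hand": 1, "travel": [3.3, -4.4, 0], "turn": 0}, {"hand": 1, "travel": [3.3, -4.4, 0], "turn": 0}])

```text
time_s: 1.35
ee_pos: [0.409, -0.195, 0.3479]
tool_rot: [0.986, 0.167, -0.0, -0.0]
force: [1.2, 0.4, 1.4]
opening: 0.001
gripper_force: 0.0
```

Call:
send_rows(motion=[{"hand": 1, "travel": [3.3, -4.4, 0], "turn": 0}, {"hand": 1, "travel": [3.3, -4.4, 0], "turn": 0}, {"hand": 1, "travel": [3.3, -4.4, 0], "turn": 0}, {"hand": 1, "travel": [3.3, -4.4, 0], "turn": 0}, {"hand": 1, "travel": [3.3, -4.4, 0], "turn": 0}, {"hand": 1, "travel": [3.3, -4.4, 0], "turn": 0}, {"hand": 1, "travel": [0, 0, 4], "turn": 0}, {"hand": 1, "travel": [0, 0, 4], "turn": 0}, {"hand": 1, "travel": [0, 0, 0], "turn": 0}, {"hand": 1, "travel": [0, 0, 0], "turn": 0}])

```text
time_s: 2.6
ee_pos: [0.5094, 0.1177, 0.2695]
tool_rot: [0.986, 0.167, 0.001, -0.0]
force: [-0.2, 0.4, 0.1]
opening: -0.0
gripper_force: 0.0
```

```bash
cat >> h.py <<'E'
d=np.array([-.33,.944]);ex=np.array([.944,.33]);O=np.array([.5717,-.070])
def where():
    from scipy.spatial.transform import Rotation as R
    s=manip.sense();p=s['ee_pos'];M=R.from_quat(s['tool_rot']).as_matrix()
    r=p[:2]-O
    print('t',round(s['time_s'],2),'p',p.round(4),'rack x,y',(r@ex).round(4),(r@d).round(4),'yaw',np.arctan2(M[1,0],M[0,0]).round(4),'z',M[:,2].round(3),'F',s['force'].round(1),'op',round(float(s['opening']),2))
E
python3 - <<'E'
from h import *
where();grab('wrist','w1')
E
```

```text
t 2.6 p [0.5094 0.1177 0.2695] rack x,y 0.0031 0.1977 yaw 0.3355 z [ 0.001  0.    -1.   ] F [-0.2  0.4  0.1] op -0.0
```

View pics/w1.png

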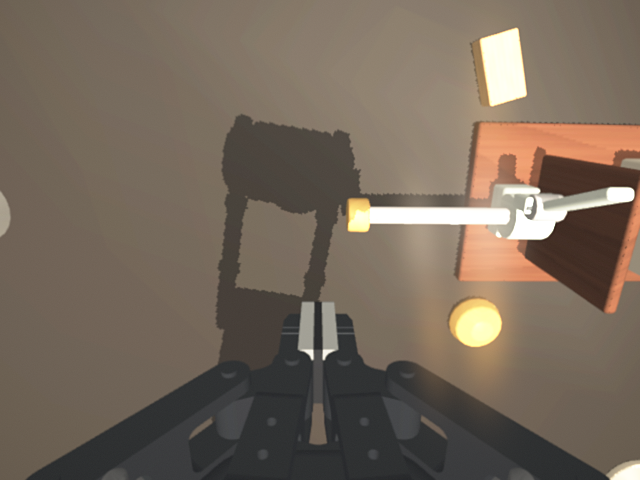

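The wrist view shows the knob at (357,215) and the collar at about (522,212), with the rod horizontal in the image, so the tool is square to the rack. I'll check the knob and collar positions from this view.

```bash
python3 - <<'E'
from h import *
f=load('wrist');P=cloud(f);hsv=cv2.cvtColor(f['frame'],cv2.COLOR_BGR2HSV)
def rk(Q): r=Q[:,:2]-O; return np.c_[r@ex,r@d,Q[:,2]]
def rep(n,box,cond):
    x0,y0,x1,y1=box;m=np.zeros(hsv.shape[:2],bool);m[y0:y1,x0:x1]=True;m&=cond
    Q=rk(P[m]);Q=Q[np.isfinite(Q[:,0])];print(n,len(Q),np.percentile(Q,[3,50,97],axis=0).round(4).tolist());return Q
g=hsv[...,1]<80
rep('knob',(340,190,372,240),(hsv[...,1]>120)&(P[...,2]>.03))
rep('rod a',(375,200,400,230),(P[...,2]>.055));rep('rod b',(460,200,485,230),(P[...,2]>.055))
rep('collar top',(485,175,560,250),g&(abs(P[...,2]-.072)<.004))
rep('lever tip',(600,180,639,210),g&(P[...,2]>.12))
E
```

```text
knob 334 [[-0.0146, 0.1524, 0.0505], [0.0106, 0.1637, 0.0595], [0.0154, 0.171, 0.0651]]
rod a 346 [[-0.0062, 0.123, 0.0555], [0.0003, 0.134, 0.0578], [0.0062, 0.145, 0.0597]]
rod b 340 [[-0.0072, 0.0432, 0.0553], [0.0002, 0.0542, 0.0577], [0.0055, 0.0653, 0.0592]]
collar top 732 [[-0.0133, -0.0135, 0.0683], [-0.0045, 0.0104, 0.0714], [0.0207, 0.0203, 0.0742]]
lever tip 577 [[0.0302, -0.0248, 0.1285], [0.0402, 0.0032, 0.1591], [0.0451, 0.0108, 0.162]]
```

Call:
send_rows(motion=[{"hand": 1, "travel": [-0.3, -0.5, 4.3], "turn": 0}, {"hand": 1, "travel": [0, 0, 4.3], "turn": 0}, {"hand": 1, "travel": [0, 0, 4.3], "turn": 0}, {"hand": 1, "travel": [0, 0, 4.3], "turn": 0}, {"hand": 1, "travel": [0, 0, 3], "turn": 0}, {"hand": 1, "travel": [0, 0, 1.5], "turn": 0}, {"hand": 1, "travel": [0, 0, 0], "turn": 0}, {"hand": 1, "travel": [0, 1, 0], "turn": 0}, {"hand": 1, "travel": [0, 1, 0], "turn": 0}, {"hand": 1, "travel": [0, 0, 0], "turn": 0}])

```text
time_s: 3.9
ee_pos: [0.5123, 0.1018, 0.0524]
tool_rot: [0.986, 0.166, 0.001, 0.0]
force: [-0.2, 0.2, 0.4]
opening: 0.002
gripper_force: 0.0
```

Call:
send_rows(motion=[{"hand": 1, "travel": [0, 0.8, 0], "turn": 0}, {"hand": 1, "travel": [0, 0.8, 0], "turn": 0}, {"hand": 1, "travel": [0, 0.8, 0], "turn": 0}, {"hand": 1, "travel": [0, 0.8, 0], "turn": 0}, {"hand": 1, "travel": [0, 0.8, 0], "turn": 0}, {"hand": 1, "travel": [0, 0.8, 0], "turn": 0}, {"hand": 1, "travel": [0, 0.6, 0], "turn": 0}, {"hand": 1, "travel": [0, 0.4, 0], "turn": 0}, {"hand": 1, "travel": [0, 0, 0], "turn": 0}, {"hand": 1, "travel": [0, 0, 0], "turn": 0}])

```text
time_s: 5.15
ee_pos: [0.5297, 0.0476, 0.0509]
tool_rot: [0.986, 0.167, -0.0, 0.0]
force: [0.2, -0.1, -1.1]
opening: -0.001
gripper_force: 0.0
```

```bash
python3 -c "
from h import *
where()"
```

```text
t 5.15 p [0.5297 0.0476 0.0509] rack x,y -0.0008 0.1249 yaw 0.336 z [-0.001 -0.    -1.   ] F [ 0.2 -0.1 -1.1] op -0.0
```

Call:
send_rows(motion=[{"hand": 1, "travel": [0, 0.4, 0], "turn": 0}, {"hand": 1, "travel": [0, 0.4, 0], "turn": 0}, {"hand": 1, "travel": [0, 0.2, 0], "turn": 0}, {"hand": 1, "travel": [0, 0.2, 0], "turn": 0}, {"hand": 1, "travel": [0, 0.1, 0], "turn": 0}, {"hand": 1, "travel": [0, 0.1, 0], "turn": 0}, {"hand": 1, "travel": [0, 0, 0], "turn": 0}, {"hand": 1, "travel": [0, 0, 0], "turn": 0}, {"hand": 1, "travel": [0, 0, 0], "turn": 0}, {"hand": 1, "travel": [0, 0, 0], "turn": 0}])

```text
time_s: 6.4
ee_pos: [0.535, 0.0346, 0.0514]
tool_rot: [0.986, 0.167, 0.0, 0.0]
force: [-1.5, 1.4, -0.7]
opening: 0.001
gripper_force: 0.6
```

```bash
python3 - <<'E'
from h import *
where();f=grab('scene');cv2.imwrite('pics/s2.png',cv2.resize(f['frame'][120:320,80:440],None,fx=2,fy=2))
E
```

```text
t 6.4 p [0.535  0.0346 0.0514] rack x,y -0.0001 0.1108 yaw 0.3359 z [ 0. -0. -1.] F [-1.5  1.4 -0.7] op 0.0
```

View pics/s2.png

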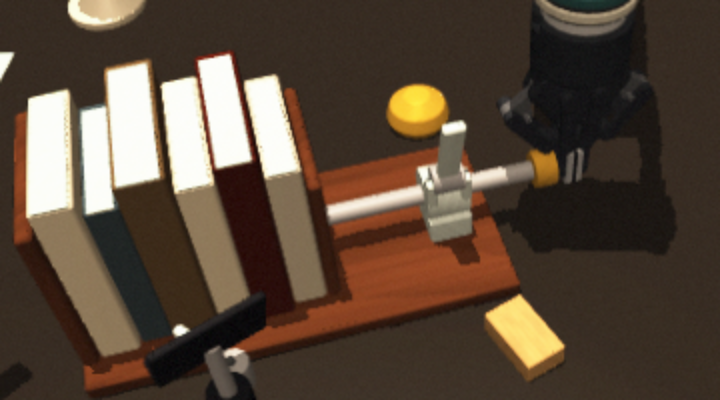

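The plate now sits almost on the last book (crop ~(310,190)) and the fingers are on the knob (570,165). The force is only about 2 N, so I'll keep going until the stop shows.

Call:
send_rows(motion=[{"hand": 1, "travel": [0, 0.1, 0], "turn": 0}, {"hand": 1, "travel": [0, 0.1, 0], "turn": 0}, {"hand": 1, "travel": [0, 0.1, 0], "turn": 0}, {"hand": 1, "travel": [0, 0, 0], "turn": 0}, {"hand": 1, "travel": [0, 0, 0], "turn": 0}, {"hand": 1, "travel": [0, 0, 0], "turn": 0}, {"hand": 1, "travel": [0, 0, 0], "turn": 0}, {"hand": 1, "travel": [0, 0, 0], "turn": 0}, {"hand": 1, "travel": [0, 0, 0], "turn": 0}, {"hand": 1, "travel": [0, 0, 0], "turn": 0}])

```text
time_s: 7.7
ee_pos: [0.5353, 0.0336, 0.0514]
tool_rot: [0.986, 0.167, -0.0, -0.002]
force: [-3.0, 9.9, 2.3]
opening: -0.0
gripper_force: 5.0
```

```bash
python3 -c "
from h import *
where()"
```

```text
t 7.7 p [0.5353 0.0336 0.0514] rack x,y -0.0002 0.1099 yaw 0.335 z [-0.001  0.003 -1.   ] F [-3.   9.9  2.3] op -0.0
```

The tool gave 1 mm for a 3 mm command and the force rose to 10 N. The TCP is at rack y 110 mm, where 109.5 was expected, so the bookend is at its stop. Next I'll retreat and go round behind the lever.

Call:
send_rows(motion=[{"hand": 1, "travel": [0, -1, 0], "turn": 0}, {"hand": 1, "travel": [0, -1.5, 0], "turn": 0}, {"hand": 1, "travel": [0, 0, -4], "turn": 0}, {"hand": 1, "travel": [0, 0, -5], "turn": 0}, {"hand": 1, "travel": [0, 0, -5], "turn": 0}, {"hand": 1, "travel": [0, 0, -5], "turn": 0}, {"hand": 1, "travel": [3, 4.4, 0], "turn": 0}, {"hand": 1, "travel": [3, 4.4, 0], "turn": 0}, {"hand": 1, "travel": [3, 4.4, 0], "turn": 0}, {"hand": 1, "travel": [0, 0, 0], "turn": 0}])

```text
time_s: 8.95
ee_pos: [0.6582, -0.0415, 0.2404]
tool_rot: [0.986, 0.166, 0.0, 0.001]
force: [-0.8, -0.5, 0.3]
opening: -0.004
gripper_force: 0.0
```

```bash
python3 - <<'E'
from h import *
where();f=grab('scene');P=cloud(f);hs=cv2.cvtColor(f['frame'],cv2.COLOR_BGR2HSV)
# knob end face after retreat
m=np.zeros(P.shape[:2],bool);m[185:225,325:372]=True;m&=(hs[...,0]>14)&(hs[...,0]<35)&(hs[...,1]>140)&(P[...,2]>.03)
r=P[m][:,:2]-O;print('knob',m.sum(),np.percentile(r@d,[3,50,97]).round(4),np.percentile(r@ex,[3,50,97]).round(4))
cv2.imwrite('pics/s3.png',cv2.resize(f['frame'][120:320,120:440],None,fx=2,fy=2))
E
```

```text
t 8.95 p [ 0.6582 -0.0415  0.2404] rack x,y 0.091 -0.0017 yaw 0.3334 z [ 0.    -0.001 -1.   ] F [-0.8 -0.5  0.3] op -0.0
knob 237 [0.0745 0.083  0.0931] [-0.0081  0.0099  0.0164]
```

View pics/s3.png

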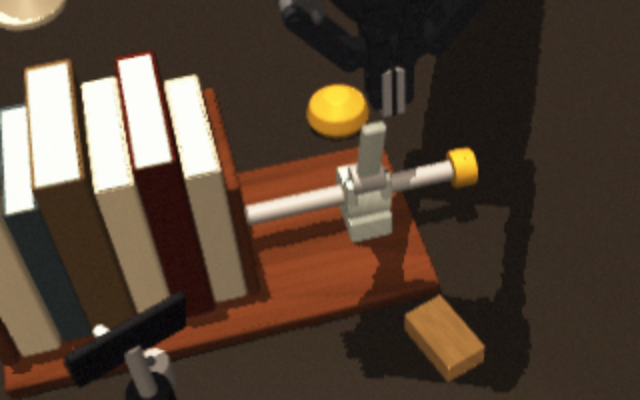

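The knob is at rack y of about 84 mm (85 expected at value 0), the plate is on the book, and the lever still stands (crop (370,150)). Now I'll lower and push the lever towards rack -x.

Call:
send_rows(motion=[{"hand": 1, "travel": [0, 0, 4], "turn": 0}, {"hand": 1, "travel": [0, 0, 4], "turn": 0}, {"hand": 1, "travel": [0, 0, 2.5], "turn": 0}, {"hand": 1, "travel": [-1.5, 0, 0], "turn": 0}, {"hand": 1, "travel": [-1, 0, 0], "turn": 0}, {"hand": 1, "travel": [-1, 0, 0], "turn": 0}, {"hand": 1, "travel": [-1, 0, 0], "turn": 0}, {"hand": 1, "travel": [-1, 0, 0], "turn": 0}, {"hand": 1, "travel": [-1, 0, 0], "turn": 0}, {"hand": 1, "travel": [-1, 0, 0], "turn": 0}])

```text
time_s: 10.25
ee_pos: [0.5894, -0.0644, 0.1416]
tool_rot: [0.986, 0.167, 0.006, 0.001]
force: [3.6, 1.8, 4.6]
opening: 0.0
gripper_force: 2.4
```

```bash
python3 -c "
from h import *
where()"
```

```text
t 10.25 p [ 0.5894 -0.0644  0.1416] rack x,y 0.0186 -0.0005 yaw 0.3354 z [ 0.012 -0.    -1.   ] F [3.6 1.8 4.6] op 0.0
```

Call:
send_rows(motion=[{"hand": 1, "travel": [-1, 0, 0.2], "turn": 0}, {"hand": 1, "travel": [-1, 0, 0.2], "turn": 0}, {"hand": 1, "travel": [-1, 0, 0.3], "turn": 0}, {"hand": 1, "travel": [-1, 0, 0.4], "turn": 0}, {"hand": 1, "travel": [-1, 0, 0.5], "turn": 0}, {"hand": 1, "travel": [-0.8, 0, 0.8], "turn": 0}, {"hand": 1, "travel": [-0.5, 0, 1], "turn": 0}, {"hand": 1, "travel": [0, 0, 0], "turn": 0}, {"hand": 1, "travel": [0, 0, 0], "turn": 0}, {"hand": 1, "travel": [0, 0, 0], "turn": 0}])

```text
time_s: 11.5
ee_pos: [0.5257, -0.085, 0.102]
tool_rot: [0.986, 0.167, -0.0, -0.0]
force: [-1.0, -0.3, 0.7]
opening: 0.001
gripper_force: 0.0
```

```bash
python3 - <<'E'
from h import *
where();f=grab('scene');cv2.imwrite('pics/s4.png',cv2.resize(f['frame'][120:280,200:400],None,fx=3,fy=3))
E
```

```text
t 11.5 p [ 0.5257 -0.085   0.102 ] rack x,y -0.0484 0.001 yaw 0.3359 z [-0.  0. -1.] F [-1.  -0.3  0.7] op 0.0
```

View pics/s4.png

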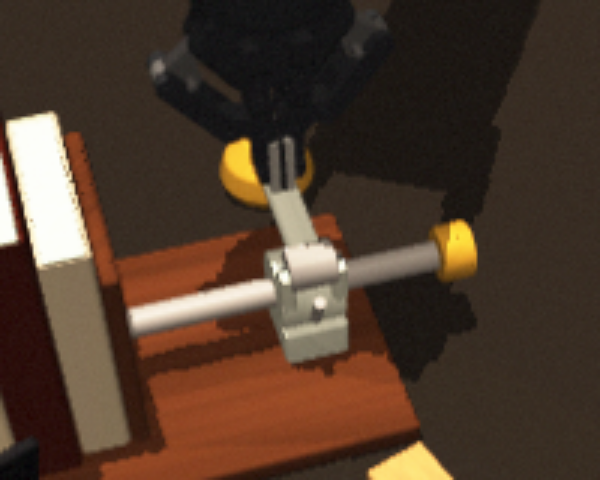

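The lever (crop (290,215)) lies over towards the robot with the fingertips just above it. I'll press it down lightly to confirm it is on its stop.

Call:
send_rows(motion=[{"hand": 1, "travel": [0, 0, 0.1], "turn": 0}, {"hand": 1, "travel": [0, 0, 0.1], "turn": 0}, {"hand": 1, "travel": [0, 0, 0.1], "turn": 0}, {"hand": 1, "travel": [0, 0, 0.1], "turn": 0}, {"hand": 1, "travel": [0, 0, 0], "turn": 0}, {"hand": 1, "travel": [0, 0, 0], "turn": 0}, {"hand": 1, "travel": [0, 0, 0], "turn": 0}, {"hand": 1, "travel": [0, 0, 0], "turn": 0}, {"hand": 1, "travel": [0, 0, 0], "turn": 0}, {"hand": 1, "travel": [0, 0, 0], "turn": 0}])

```text
time_s: 12.8
ee_pos: [0.5259, -0.0852, 0.1009]
tool_rot: [0.986, 0.167, 0.0, 0.0]
force: [-7.1, 0.2, 16.6]
opening: 0.001
gripper_force: 8.6
```

```bash
python3 -c "
from h import *
where()"
```

```text
t 12.8 p [ 0.5259 -0.0852  0.1009] rack x,y -0.0482 0.0008 yaw 0.3361 z [ 0. -0. -1.] F [-7.1  0.2 16.6] op 0.0
```

The fingertips are at z 83.9 mm, against 84 mm for the lever's upper face when closed. At 17 N the lever is hard on its stop. I'll retreat straight up and check.

Call:
send_rows(motion=[{"hand": 1, "travel": [0, 0, -2], "turn": 0}, {"hand": 1, "travel": [0, 0, -4], "turn": 0}, {"hand": 1, "travel": [0, 0, -5], "turn": 0}, {"hand": 1, "travel": [0, 0, -5], "turn": 0}, {"hand": 1, "travel": [-2, -4, -3], "turn": 0}, {"hand": 1, "travel": [-1, -5, 0], "turn": 0}, {"hand": 1, "travel": [0, -5, 0], "turn": 0}, {"hand": 1, "travel": [0, -5, 0], "turn": 0}, {"hand": 1, "travel": [0, 0, 0], "turn": 0}, {"hand": 1, "travel": [0, 0, 0], "turn": 0}])

```text
time_s: 14.05
ee_pos: [0.4349, 0.0843, 0.2883]
tool_rot: [0.986, 0.168, 0.0, 0.0]
force: [0.4, -0.2, -0.6]
opening: 0.003
gripper_force: 0.0
```

```bash
python3 - <<'E'
from h import *
where();f=grab('scene');P=cloud(f);hs=cv2.cvtColor(f['frame'],cv2.COLOR_BGR2HSV)
r=P[...,:2]-O;rx,ry=r@ex,r@d;z=P[...,2]
m=(hs[...,1]<90)&(abs(ry)<.012)&(rx<-.03)&(rx>-.09)&(z>.06)&(z<.2)
print('lever',m.sum(),np.percentile(rx[m],[3,97]).round(3),np.percentile(z[m],[3,50,97]).round(4))
m=(hs[...,0]>14)&(hs[...,0]<35)&(hs[...,1]>140)&(z>.03)&(abs(rx)<.02)&(ry>.05)&(ry<.2)
print('knob',m.sum(),np.percentile(ry[m],[3,50,97]).round(4))
cv2.imwrite('pics/s5.png',cv2.resize(f['frame'][100:400,80:480],None,fx=2,fy=2))
E
```

```text
t 14.05 p [0.4349 0.0843 0.2883] rack x,y -0.0782 0.1908 yaw 0.3368 z [ 0.    -0.001 -1.   ] F [ 0.4 -0.2 -0.6] op 0.0
lever 175 [-0.067 -0.031] [0.0815 0.084  0.0859]
knob 234 [0.0747 0.0829 0.0929]
```

View pics/s5.png

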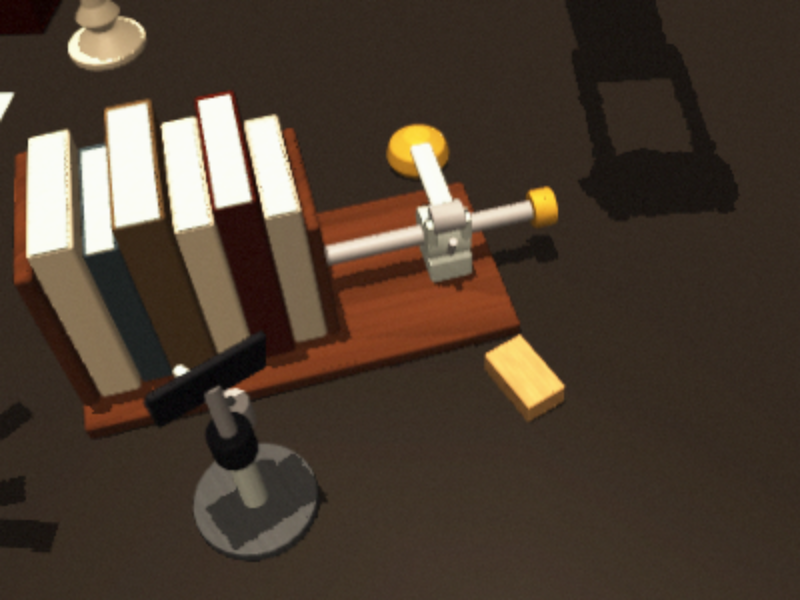

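The lever (crop (430,175)) is level with its upper face at 84 mm, the plate is on the last book, the phone stand is untouched and the arm is clear. I'm handing the job in.

```bash
python3 -c "
from rig import manip
print(manip.close_job())"
```

```text
the job is handed in; nothing more can be done
None
```

The bookend is against the books and the cam lever was then flipped fully down onto its stop; the phone stand was not touched, and the job was handed in at about 14 s.

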